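# Weigh a flange on the trip balance

## Robot

A 6-joint arm with a two-finger parallel gripper is mounted at the origin on the work surface. World frame = base frame: x ahead of the robot, y to its left, z up, the work surface at z = 0. Lengths are in m, angles in degrees, forces in N, time in s.
With the tool pointing down it reaches from about 0.4 to 0.825 m from the base axis. Payload 7 kg.
Tool frame: the origin (TCP) lies midway between the tips of the shut fingers; the grasp point (between the pads) lies 19 mm behind it; z points along the fingers, y is the line along which they close (so a half turn about z gives the same grasp; the last joint's range is limited). The gripper opens to 88 mm and grips with 3 to 60 N. Pads are 19 mm wide; open, the fingers measure 130 mm over their backs; the gripper's body (78 mm by 193 mm) begins 47 mm behind the grasp point.
Start: joints at [-55.571, 20.546, 0.682, 0, -70.136, -16.507], TCP at [0.208, -0.642, 0.227] pointing down, gripper open.
Joint ranges: [-176.03, 176.03], [-82.01, 121.73], [-58.28, 71.71], [-173.87, 95.51], [-174.79, -0.11], [-173.66, 173.66]. Speed limits (degrees/s): [136.94, 136.94, 172.46, 180, 180, 180].

## Interface

Orientations are given as [roll, pitch, yaw] about the fixed x, y, z axes, in that order (R = Rz(yaw) Ry(pitch) Rx(roll)).
In Python, from plant import r, eyes, workorder gives the robot as it stands.
- The arm moves only by the tool step_arm, never from a script. Its argument "plan" is a list of rows, each a list of 5 numbers: the shift along the tool's x, y, z each as a share of 25 cm, from -1 to 1, then the turn about the tool's z as a share of 60 degrees, from -1 to 1, then the finger opening in mm, from 0 to 87.6. In form: [[x, y, z, turn, jaw], ...]. A call has 1 to 12 rows; each row is the pose to reach, as a shift and turn from the pose commanded when the call began, along the tool's axes at that moment; what a row does not reach only later rows make up. A row lasts 1/12 s, in which the tool goes at most 41.7 mm and 7.16 degrees, less where a joint would pass 70% of its speed; a pose out of reach is approached as far as the arm can. A call with a number of a shift or a turn outside -1 to 1 is refused whole. A call with a gripper value outside its range is refused whole. The fingers move at their own pace and stop on an object; "newtons" is the grip in N (left out, the last holds). Time passes only in rows, so rows that repeat a pose let the fingers close. It gives the time, the measured TCP pose, the force, the opening and the grip force at its end, in the units of the state.
- r.get_state(): the state, without advancing time (a new reading comes with each control period).
- eyes.capture(name): name is "side" or "top" or "wrist"; returns the picture (384x512x3 uint8, red, green, blue); there is no depth.
- eyes.camera_model(name): a dict with "fov_y" (degrees; the focal length in pixels is half the picture's height over the tangent of half this angle, whatever the lens; pixels are square), "cx", "cy" (the principal point, pixels), "k1" (the pictures are not rectified: a ray, as slopes to the right and down, at radius r is drawn at 1 + k1 r^2 times it, then the intrinsics apply), "world_to_cam" (4x4, takes a point from world to camera coordinates); the wrist camera has in their place "hand_eye" (4x4, takes a point from camera to tool coordinates, whose origin is the TCP and whose axes are the flange's). Camera axes: x right, y up, looking along -z (the intrinsics and any distortion apply to the point x, -y, -z); pixel columns grow to the right and rows downward; lengths in m; the calibration is good to about 2 mm. A picture is of the moment at which its call begins: read the wrist's pose just before it. camera_model takes no time and is no camera call.
- workorder.close_job(): hands the job in; it is judged then, once.
The state is a dict: "time_s": time; "joints": joint angles; "qd": joint speeds; "joint_torque": joint torques, N m; "tcp_pos": TCP position; "eef_rot": TCP orientation; "contact_force": force on the tool from outside, world axes, zero at the start; "moment": the same for the moment, N m; "gripper_width": finger opening in m; "gripper_force": force on a finger pad.
Only numpy, scipy, OpenCV 4.12 (cv2) and the standard library are available. Lean on these libraries where they do the work, as an engineer would, in place of code of your own. Each camera call takes 0.05 s, during which the arm holds its last target. There are 200 camera calls.

## Task

Weigh the flange that is already lying in one pan of the balance: stand the right steel weights upright in the empty pan, then slide the poise along its bar with light pushes, without pinching it, until the beam stands level and at rest. Do not touch the flange, be gentle with the balance (it is a delicate instrument), leave the unused weights standing on the desk or the mouse mat, and do not disturb the other things on the desk.

Things in the scene. Friction and masses are not known exactly. Their poses are not given: they have to be found in the camera images.
- balance: Two-pan trip balance, grey base 210 x 320 mm, fixed. Origin on the desk midway between the pans; y runs along the beam: weight pan at y = -120 mm, part pan at y = +120 mm. Poise bar along y at x = -115 mm. Pointer column between the pans, 60 mm wide, 143 mm high. Over 12 N from the fingers anywhere on it (push or squeeze), or from a weight pressed into a pan, damages it
- beam (a joint): Tilt of the beam (rad): 0 = level, -0.083 = part pan on its lower stop, +0.083 = weight pan on its lower stop. Pans stay horizontal and move 10 mm up or down (120 mm x tilt). Settles in about 1.5 s. Tilt is in proportion to the imbalance, 30 g for 0.083 rad; level when weights + poise = part. Where a load stands in a pan does not matter
- weight_pan: The pan for the weights, round, steel, 110 mm inside diameter, rim 4 mm high. Origin: centre of its floor, 85 mm above the desk when level, 95 mm at the top of its travel, where it is, empty, at the start. Pressed down it resists with the weight by which the other side is heavier
- part_pan: The same pan on the other side, carrying the flange. Origin: centre of its floor
- flange: Dark steel flange, 78 mm diameter, 12 mm thick, with a 40 mm hub, 32 mm high in all; lies in the part pan and must not be touched. Its mass is unknown, between 310 and 590 g. Origin: centre of its underside
- poise (a joint): Position of the sliding poise on its bar (m): 0 = end on the part side, grows to 0.125 towards the weight pan. Each mm counts as 1 g added to the weight pan. Stays where it is left; sliding takes about 1.5 N; rigid stops at both ends. Pushing it also tips the beam, so let go before reading the tilt
- poise_tab (a point): The poise's upright steel tab, 10 mm wide along the bar, 20 mm across, 34 mm above the poise block (22 mm wide). The point is inside the tab, 13 mm below its top and 21 mm above the block's top, 86 mm over the desk when level
- weight100: 100 g steel weight: cylinder 28 mm diameter, 20 mm high, above it a neck 10 mm diameter 12 mm high and a round head 18 mm diameter 14 mm high (46 mm in all). Origin: centre of its underside. Stands on the mouse mat (3 mm thick)
- weight200: 200 g steel weight: cylinder 36 mm diameter, 26 mm high, same neck and head (52 mm in all). Origin: centre of its underside. On the mat
- weight300: 300 g steel weight: cylinder 44 mm diameter, 28 mm high, same neck and head (54 mm in all). Origin: centre of its underside. On the mat
- clip: bystander: black binder clip 30 x 36 mm, 12 mm high, on the mat; origin under its body
- mouse: bystander: black computer mouse 100 x 56 mm, 32 mm high; origin under its centre
- calculator: bystander: desk calculator 75 x 130 mm, 15 mm high; origin under its centre
- stapler: bystander: black stapler 130 x 36 mm, 58 mm high; origin under its centre
- penjar: bystander: jar of pens, 76 mm diameter, 135 mm high over the pens; origin under its centre
- blank: bystander: small dark gear blank, 60 mm diameter, 24 mm high, on the desk; not the part to weigh; origin under its centre
Mind the look-alikes: they are no part of the job. Leave any brown look-alike of the weight300 alone. What is shaped like the weight100 but yellow is not meant.

How it is judged:
By the outcome, as a careful person would: the job done as asked, in the order asked, and still so for the second after the job is handed in, with the robot touching nothing.
It also fails if it takes over 72 s, if anything falls off the work surface, if the arm or the gripper's body presses on something with over 40 N, if the wrist force passes 120 N, or if a joint passes its speed limit or range.

## Working session

There is one attempt and no reset: what is moved stays moved. The work goes in short steps, Python scripts to look and compute and a tool call to move; the robot and the scene stay as the last step left them, time stands still between calls to the robot, and variables do not carry over. Pictures are saved under pics/ and viewed, at most 10 in all, crops included, and the job is handed in when it is done.

Besides the shell and the picture viewer there is one more tool, called as name(argument=value, ...), one argument or row to a line, values as JSON. step_arm: Moves the arm, as the interface text tells. Its arguments: {"type":"object","properties":{"plan":{"type":"array"},"newtons":{"type":"number"}},"required":["plan"]}

```bash
mkdir -p pics; ls
cat > h.py <<'E'
import numpy as np, cv2
from plant import r, eyes, workorder
from scipy.spatial.transform import Rotation as R
def snap(n,f):
    im=eyes.capture(n); cv2.imwrite('pics/'+f,im[:,:,::-1]); return im
def model(n,st=None):
    m=eyes.camera_model(n); f=192/np.tan(np.radians(m['fov_y'])/2)
    if 'hand_eye' in m:
        T=np.eye(4); e=st['eef_rot']; T[:3,:3]=R.from_euler('xyz',e,degrees=True).as_matrix(); T[:3,3]=st['tcp_pos']
        c2w=T@np.array(m['hand_eye'])
    else: c2w=np.linalg.inv(np.array(m['world_to_cam']))
    return f,m['cx'],m['cy'],m['k1'],c2w
def ray(M,u,v):
    f,cx,cy,k,c=M; d=np.array([(u-cx)/f,(v-cy)/f]); s=d.copy()
    for _ in range(30): s=d/(1+k*(s@s))
    w=c[:3,:3]@np.array([s[0],-s[1],-1]); return c[:3,3],w
def atz(M,u,v,z):
    o,w=ray(M,u,v); return o+w*(z-o[2])/w[2]
def proj(M,p):
    f,cx,cy,k,c=M; q=np.linalg.inv(c)@np.append(p,1); s=np.array([q[0],-q[1]])/-q[2]; s=s*(1+k*(s@s)); return s*f+[cx,cy]
E
python3 - <<'E'
from h import *
np.set_printoptions(precision=4,suppress=True)
s=r.get_state(); print(s)
for n in('top','side'):
    im=snap(n,n+'0.png'); print(n,model(n))
print(eyes.camera_model('wrist'))
snap('wrist','w0.png')
a=[cv2.imread(f'pics/{n}0.png') for n in('top','side')]
E
```

```text
pics
{'time_s': 0.0, 'joints': array([-55.5699,  20.5914,   0.6336,  -0.0216, -70.137 , -16.5062]), 'qd': array([-0.0466, -0.0015, -0.0343,  0.0739,  0.074 ,  0.0725]), 'joint_torque': array([ -0.0013, -58.2726,  29.3056,   6.9968,   0.0071,  -0.0001]), 'tcp_pos': array([ 0.2076, -0.6418,  0.2256]), 'eef_rot': array([ 179.9032,   -0.0075, -162.0834]), 'contact_force': array([ 0.027 , -0.3939,  0.2201]), 'moment': array([-0.0342, -0.0414,  0.0086]), 'gripper_force': 0.0, 'gripper_width': 0.0876843151151322}
top (np.float64(438.4752225569095), 255.4784474961191, 195.65830684399424, -0.14286736176575648, array([[ 0.0052,  0.987 , -0.1608,  0.3625],
       [-0.9999,  0.0027, -0.0158,  0.0266],
       [-0.0152,  0.1609,  0.9869,  1.4469],
       [ 0.    ,  0.    ,  0.    ,  1.    ]]))
side (np.float64(460.165240391747), 250.00117992407684, 197.69584572707709, -0.1731682192597314, array([[ 0.9981,  0.0292, -0.0535,  0.4939],
       [-0.0593,  0.6702, -0.7398, -0.9169],
       [ 0.0143,  0.7416,  0.6707,  0.9303],
       [ 0.    ,  0.    ,  0.    ,  1.    ]]))
{'fov_y': 65.36485710027233, 'cx': 255.7145309692587, 'cy': 188.72423070935986, 'k1': 0.02447867487255437, 'hand_eye': array([[-0.0004,  0.967 ,  0.2549,  0.0698],
       [ 1.    ,  0.0003,  0.0005, -0.    ],
       [ 0.0004,  0.2549, -0.967 , -0.1575],
       [ 0.    ,  0.    ,  0.    ,  1.    ]])}
```

View pics/top0.png

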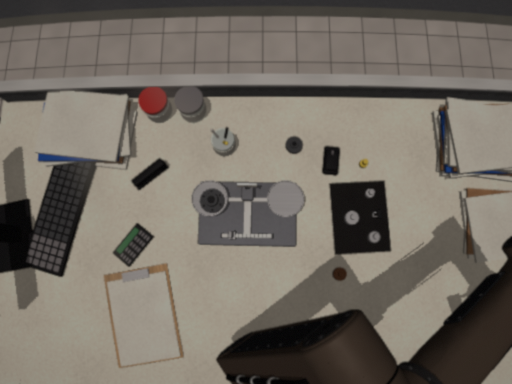

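View pics/side0.png

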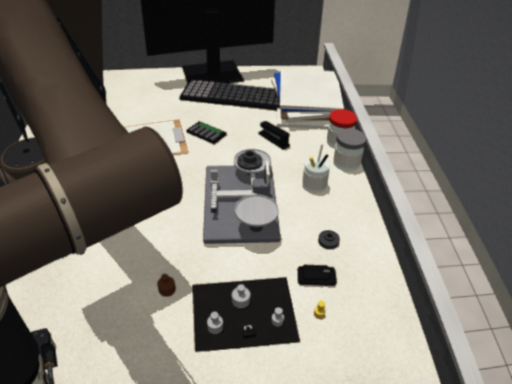

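The top picture shows the balance at (248,213), with the flange in the left pan (210,199), the empty pan at (286,198) and the poise bar at (246,236). Three grey weights stand on the mat at (370,193), (352,217) and (374,236), with the clip at (376,213). The brown look-alike (340,273) and the yellow one (363,163) are off the mat, so I'll leave both alone. Next is an enlarged crop to confirm which weight is which.

Run:
```python
from h import *
np.set_printoptions(precision=4,suppress=True)
t=cv2.imread('pics/top0.png'); s=cv2.imread('pics/side0.png')
a=cv2.resize(t[170:260,185:395],None,fx=3.8,fy=3.8,interpolation=2)[:, :798]
b=cv2.resize(s[275:350,190:300],(396,250),interpolation=2); c=cv2.resize(s[155:250,195:290],(400,250),interpolation=2)
m=np.zeros((600,800,3),np.uint8); m[:a.shape[0],:a.shape[1]]=a; m[350:,:396]=b;m[350:,400:]=c
cv2.imwrite('pics/crop1.png',m)
M=model('top'); S=model('side')
for n,p,z in [('wA',(370,193),.045),('wB',(352,217),.05),('wC',(374,236),.05),('pan',(286,198),.095),('fl',(210,199),.08),('poiseL',(230,236),.06),('clip',(376,213),.01)]:
    print(n,atz(M,*p,z))
for n,p,z in [('wA',(277,312),.045),('wB',(241,289),.05),('wC',(214,316),.05),('pan',(256,211),.095)]: print(n,atz(S,*p,z))
```

```text
wA [ 0.6008 -0.3246  0.045 ]
wB [ 0.5215 -0.2618  0.05  ]
wC [ 0.4602 -0.3316  0.05  ]
pan [ 0.5757 -0.047   0.095 ]
fl [0.5742 0.1924 0.08  ]
poiseL [0.4589 0.1288 0.06  ]
clip [ 0.5394 -0.3512  0.01  ]
wA [ 0.6029 -0.3297  0.045 ]
wB [ 0.524  -0.2645  0.05  ]
wC [ 0.4601 -0.3368  0.05  ]
pan [ 0.5732 -0.0481  0.095 ]
```

View pics/crop1.png

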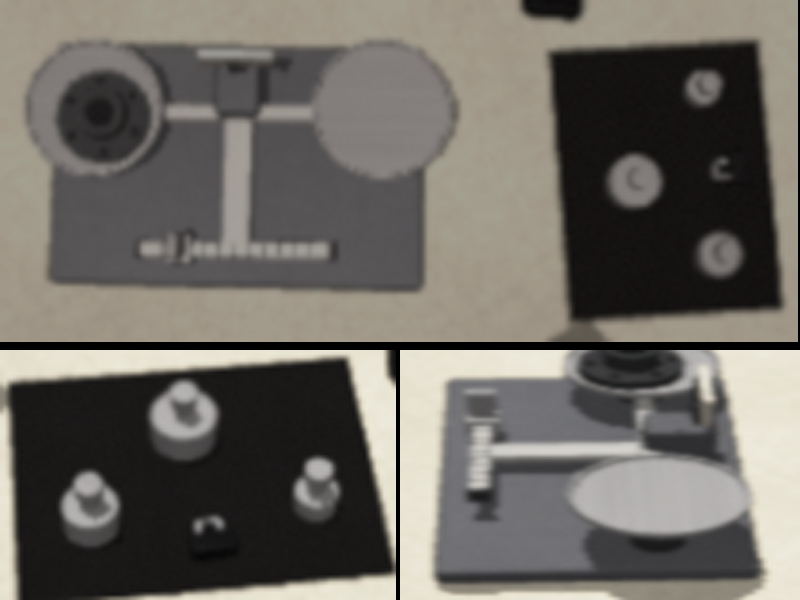

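The crop separates the three by body size. weight100 is at top (370,193), with the narrowest body, weight300 at (352,217), the widest, and weight200 at (374,236). All three are grey, unlike the brown and yellow ones. weight300 is needed for any mass in the range, so I'm heading there first.

step_arm(
  plan=[
    [-0.83,0.53,0,0,50],
    [-0.83,0.53,0,0,50],
    [-0.83,0.53,0,0,50],
    [-0.83,0.53,0,0,50],
    [-0.83,0.53,0,0,50],
    [-0.83,0.53,0,0,50],
  ],
  newtons=10,
)

```text
time_s: 0.65
tcp_pos: [0.3653, -0.4503, 0.2265]
eef_rot: [180.0, 0.0, -162.1]
contact_force: [1.0, 0.2, -0.5]
gripper_width: 0.0539
gripper_force: 0.0
```

step_arm(
  plan=[
    [-0.83,0.53,0.1,0.3,50],
    [-0.83,0.53,0.1,0.3,50],
    [-0.83,0.53,0.1,0.3,50],
    [-0.83,0.53,0.1,0.3,50],
    [-0.83,0.53,0.1,0.3,50],
    [-0.83,0.53,0.1,0.3,50],
    [-0.83,0.53,0.1,0.3,50],
    [-0.83,0.53,0.1,0.3,50],
  ],
)

```text
time_s: 1.32
tcp_pos: [0.5222, -0.2602, 0.2008]
eef_rot: [180.0, -0.1, -179.9]
contact_force: [0.6, 0.6, -1.0]
gripper_width: 0.0501
gripper_force: 0.0
```

```bash
cat >> h.py <<'E'
np.set_printoptions(precision=4,suppress=True)
def to(st,p,yaw=None):
    Rm=R.from_euler('xyz',st['eef_rot'],degrees=True).as_matrix()
    return Rm.T@(np.array(p)-st['tcp_pos'])/.25
E
python3 - <<'E'
from h import *
s=r.get_state(); print(s['time_s'],s['tcp_pos'],s['eef_rot'],s['contact_force'],s['joints'])
snap('wrist','w1.png'); M=model('wrist',s)
for p in [(.522,-.263,.057),(.602,-.326,.049),(.46,-.334,.055),(.575,-.0475,.095)]: print(proj(M,p))
E
```

```text
1.3167 [ 0.5222 -0.2602  0.2008] [ 179.9789   -0.0633 -179.8686] [ 0.5559  0.5785 -1.0096] [ -7.2998  13.08   -13.2909  -0.0142 -63.6947 -82.5626]
[253.512  179.5249]
[197.5345 247.1768]
[181.3523 117.4645]
[482.0263 243.7367]
```

View pics/w1.png

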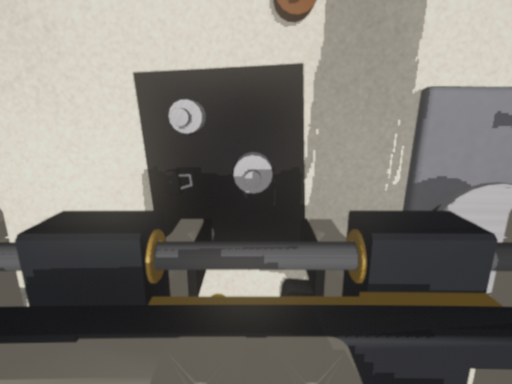

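The wrist picture shows weight300's head at (253,176) and weight200's at (181,118), within 3 px of the predicted positions. I'm descending to grasp weight300 by the head.

step_arm(
  plan=[
    [0.008,-0.012,0.16,0,50],
    [0.008,-0.012,0.32,0,50],
    [0.008,-0.012,0.48,0,50],
    [0.008,-0.012,0.58,0,50],
    [0.008,-0.012,0.63,0,50],
    [0.008,-0.012,0.66,0,50],
    [0.008,-0.012,0.66,0,45],
    [0.008,-0.012,0.66,0,0],
    [0.008,-0.012,0.66,0,0],
    [0.008,-0.012,0.66,0,0],
    [0.008,-0.012,0.66,0,0],
    [0.008,-0.012,0.66,0,0],
  ],
  newtons=15,
)

```text
time_s: 2.37
tcp_pos: [0.5195, -0.2654, 0.0375]
eef_rot: [-180.0, 0.1, 179.9]
contact_force: [-0.4, 2.8, 1.5]
gripper_width: 0.0174
gripper_force: 1.2
```

step_arm(
  plan=[
    [0,0,0,0,0],
    [0,0,-0.02,0,0],
    [0,0,-0.1,0,0],
    [0,0,-0.24,0,0],
    [0,0,-0.4,0,0],
    [0,0,-0.5,0,0],
    [-0.02,0.1,-0.56,0,0],
    [-0.04,0.25,-0.56,0,0],
    [-0.06,0.41,-0.56,0,0],
    [-0.08,0.57,-0.56,0,0],
    [-0.12,0.73,-0.56,0,0],
    [-0.12,0.83,-0.56,0,0],
  ],
)

```text
time_s: 3.37
tcp_pos: [0.55, -0.0548, 0.1767]
eef_rot: [180.0, 0.0, 180.0]
contact_force: [0.9, -0.3, -2.3]
gripper_width: 0.0162
gripper_force: 15.0
```

step_arm(
  plan=[
    [0,0.032,0,0,0],
    [0,0.032,0,0,0],
    [0,0.032,0,0,0],
    [0,0.032,0,0,0],
  ],
)

```text
time_s: 3.7
tcp_pos: [0.5489, -0.0506, 0.1764]
eef_rot: [-180.0, -0.0, 179.9]
contact_force: [-0.0, -0.2, -2.2]
gripper_width: 0.0162
gripper_force: 15.0
```

Run:
```python
from h import *
s=r.get_state(); print(s['time_s'],s['tcp_pos'],s['eef_rot'],s['contact_force'],s['gripper_width'],s['gripper_force'])
snap('wrist','w2.png'); M=model('wrist',s)
print(proj(M,(.574,-.0475,.095)))
f=[r.get_state()['contact_force']]
for i in range(3): eyes.capture('side'); f.append(r.get_state()['contact_force'])
print(np.array(f))
for y in(.135,.01): print(proj(M,(.459,y,.099)))
```

```text
3.7 [ 0.5489 -0.0506  0.1764] [-179.9894   -0.0361  179.8976] [-0.0236 -0.1729 -2.1601] 0.016239255414046323 14.999653995037079
[260.1603 224.8365]
[[ 0.1404 -0.3237 -2.5879]
 [ 0.375   0.3847 -3.8591]
 [-0.0896  0.9723 -2.7184]
 [-0.3338  0.0329 -3.1411]]
[511.7343  78.9439]
[338.3831  81.0084]
```

View pics/w2.png

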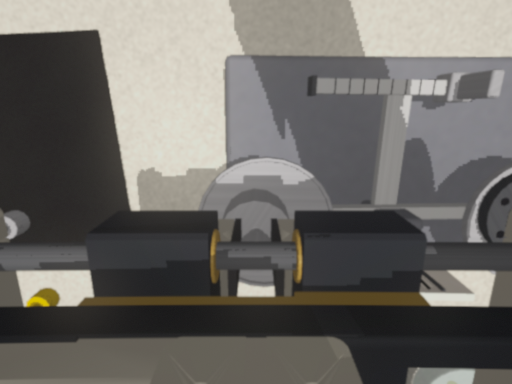

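The pan centre shows at about (265,224), 5 px right of the prediction, so I'm correcting by 4 mm. I'll use the set-down to feel the imbalance: pressing the held weight gently to mid-travel gives a direct mass estimate.

step_arm(
  plan=[
    [0,0.02,0.06,0,0],
    [0,0.02,0.12,0,0],
    [0,0.02,0.16,0,0],
    [0,0.02,0.18,0,0],
    [0,0.02,0.19,0,0],
    [0,0.02,0.2,0,0],
    [0,0.02,0.21,0,0],
    [0,0.02,0.22,0,0],
    [0,0.02,0.225,0,0],
    [0,0.02,0.23,0,0],
  ],
)

```text
time_s: 4.73
tcp_pos: [0.5495, -0.045, 0.1193]
eef_rot: [-180.0, 0.0, 179.9]
contact_force: [-1.6, -1.2, 0.2]
gripper_width: 0.0167
gripper_force: 15.0
```

Run:
```python
from h import *
s=r.get_state(); print(s['time_s'],s['tcp_pos'],s['gripper_width'],s['gripper_force'])
f=[]
for i in range(20): eyes.capture('side'); f.append(r.get_state()['contact_force'])
f=np.array(f);print(f[:,2],f[2:].mean(0),f.std(0))
s=r.get_state(); print(s['time_s'],s['tcp_pos'])
```

```text
4.7333 [ 0.5495 -0.045   0.1193] 0.0167174839550548 14.99999463558197
[-0.217   0.7412  0.0667  0.4511 -0.2442  0.7388 -0.5483 -0.9931 -0.1042
  0.8784 -2.4702 -0.3262  0.2035  0.2735  0.4216 -0.3257  1.3169  0.1422
  0.6584 -0.0604] [-0.9385 -1.3039  0.0044] [0.4026 0.4357 0.783 ]
5.7333 [ 0.5493 -0.0449  0.1191]
```

step_arm(
  plan=[
    [0,0,0,0,54],
    [0,0,-0.01,0,54],
    [0,0,-0.02,0,54],
    [0,0,-0.03,0,54],
    [0,0,-0.06,0,54],
    [0,0,-0.12,0,54],
    [0,0,-0.2,0,54],
    [0,0,-0.28,0,54],
    [0,0,-0.36,0,54],
    [0,0,-0.4,0,54],
  ],
)

```text
time_s: 6.57
tcp_pos: [0.5504, -0.0449, 0.2224]
eef_rot: [180.0, 0.2, 179.9]
contact_force: [1.9, 0.7, -0.4]
gripper_width: 0.0539
gripper_force: 0.0
```

Run:
```python
from h import *
s=r.get_state(); print(s['time_s'],s['tcp_pos'],s['contact_force'],s['joints'])
snap('wrist','w3.png');snap('side','s3.png')
a=cv2.imread('pics/w3.png')[:,100:]; b=cv2.imread('pics/s3.png')[150:250,190:300]; t=cv2.imread('pics/side0.png')[150:250,190:300]
m=np.zeros((600,800,3),np.uint8); m[:384,:412]=a; m[:300,415:745]=cv2.resize(b,(330,300),interpolation=2); m[300:,415:745]=cv2.resize(t,(330,300),interpolation=2)
cv2.imwrite('pics/m3.png',m)
```

```text
6.5667 [ 0.5504 -0.0449  0.2224] [ 1.9124  0.6977 -0.3841] [  15.6929    9.043   -15.5105    0.0467  -65.2255 -105.7675]
```

View pics/m3.png

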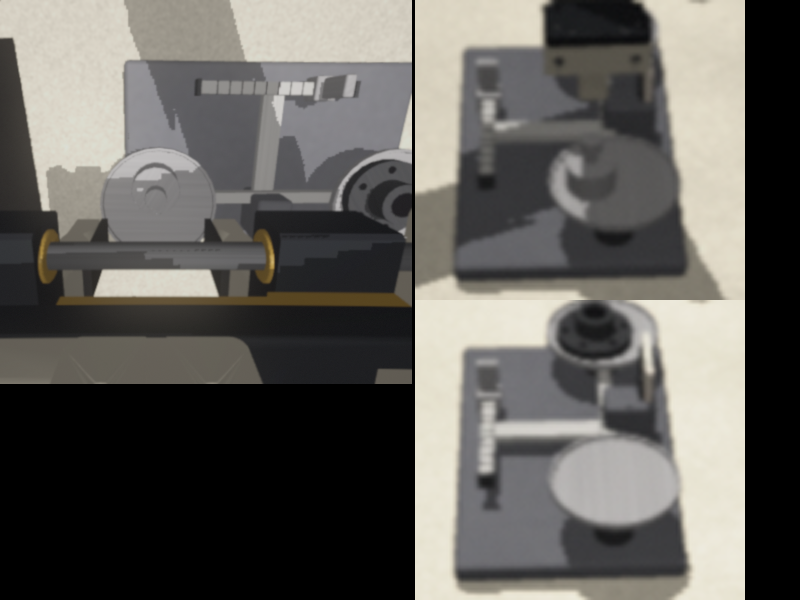

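weight300 stands in the pan, which still looks high, so the part is heavier by some margin. The poise is at the part end of its bar, near (445,88) in the uncropped wrist image. I'm going to a repeatable viewing pose midway between the pans.

step_arm(
  plan=[
    [-0.04,0.16,0,0,54],
    [-0.04,0.32,0.05,0,54],
    [-0.04,0.47,0.15,0,54],
    [-0.04,0.47,0.2,0,54],
    [-0.04,0.47,0.2,0,54],
    [-0.04,0.47,0.2,0,54],
    [-0.04,0.47,0.2,0,54],
  ],
)

```text
time_s: 7.25
tcp_pos: [0.5597, 0.072, 0.1695]
eef_rot: [-180.0, 0.0, 179.9]
contact_force: [-0.1, 0.1, 0.2]
gripper_width: 0.0543
gripper_force: 0.0
```

```bash
cat >> h.py <<'E'
def view(tag,n=4):
    s=r.get_state(); ims=[]
    for i in range(n): ims.append(eyes.capture('wrist').astype(float))
    a=np.mean(ims,0); np.savez('v_'+tag,im=a,pos=s['tcp_pos'],rot=s['eef_rot'],sd=np.std(ims,0).mean())
    cv2.imwrite(f'pics/v_{tag}.png',a[:,:,::-1].clip(0,255).astype(np.uint8)); return s
E
python3 - <<'E'
from h import *
s=view('a'); print(s['time_s'],s['tcp_pos'],s['eef_rot'],np.load('v_a.npz')['sd'])
M=model('wrist',s)
for p in [(.573,-.0445,.095),(.573,-.0445,.085),(.549,-.0445,.149),(.573,.192,.075),(.573,.192,.085),(.458,.135,.086),(.458,.01,.086)]: print(p,proj(M,p))
E
```

```text
7.25 [0.5597 0.072  0.1695] [-179.9777    0.005   179.9122] 0.6643630234598543
(0.573, -0.0445, 0.095) [113.8052 214.8373]
(0.573, -0.0445, 0.085) [119.252  210.8314]
(0.549, -0.0445, 0.149) [ 68.745 207.892]
(0.573, 0.192, 0.075) [392.8794 206.7026]
(0.573, 0.192, 0.085) [398.1308 210.403 ]
(0.458, 0.135, 0.086) [340.7016  64.8507]
(0.458, 0.01, 0.086) [173.336  65.243]
```

View pics/v_a.png

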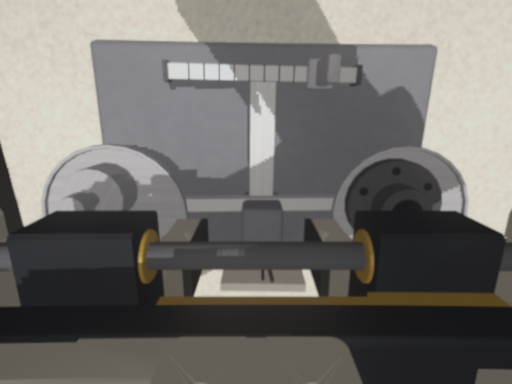

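The view shows both pans, with the weight pan rim spanning u 44–187 and the part pan 333–466. The poise block is at (320,72) with its tab top at (334,67), the bar ends are at u≈163 and 361, and the pointer lines are near (263–270,275). From the rim ratio the beam is near the part-heavy stop, and the poise is at about 18 mm.

Run:
```python
from h import *
d=np.load('v_a.npz'); im=d['im']; M=model('wrist',dict(tcp_pos=d['pos'],eef_rot=d['rot']))
print('tab',atz(M,334,67,.095),atz(M,320,73,.061),'ends',atz(M,167,72,.055),atz(M,357,75,.05))
g=im.mean(2)
print(g[50:92:3,300:366:3].astype(int))
print(g[264:292:2,250:282].astype(int))
```

```text
tab [0.4606 0.1279 0.095 ] [0.4608 0.1249 0.061 ] ends [ 0.4592 -0.0037  0.055 ] [0.4615 0.1591 0.05  ]
[[ 93  92  93  93  94  95  95  94  94  95  96  97  97  98  98  98  98  98
   98 132 139 139]
 [ 93  93  92  93  94  94  94  94  94  95 101 106 104 101  98  97  97  98
   97 132 139 139]
 [ 93  93  93  93  94  94  94  94  94  95 123 131 126 121  99  96  96  97
   97 121 138 138]
 [ 94  93  93 105 119 119 114  96  93  97 126 128 126 121  96  95  95  95
   95 106 138 139]
 [ 94  93  92 111 127 126  95  92  93  97 125 128 124 119  94  94  94  94
   96 110 139 139]
 [105 103 100 114 127 125  92  92  91  98 126 126 123 119  95  95  95  94
   86  76  86 130]
 [146 145 136 116 127 123  90  90  91 100 126 125 124 121 137 137 136 134
  132  87  68 131]
 [146 145 134 118 126 120  89  90  91 103 127 125 121 118 140 140 140 139
  139  85  68 122]
 [146 145 131 120 125 117  90  90  91 108 125 122 119 120 140 140 140 139
  138  77  68  95]
 [145 145 127 121 125 114  89  90  90 109 122 121 122 122 140 140 139 139
  137  69  67  92]
 [140 141 122 122 125 111  89  88  89 106 119 121 119 125 139 138 
[... 1469 characters left out ...]
3  97 108 110 111 111 111 110 110]
 [116 117 116 117 117 117 117 117 116 117 116 115 115 114 115 115 115 115
  114 112 103  95  93  99 109 113 114 114 114 113 114 114]
 [146 146 147 147 147 147 147 146 145 145 145 144 143 143 143 142 142 142
  142 142 141 141 141 141 142 142 141 140 140 140 140 139]
 [154 154 154 154 154 154 154 154 154 154 154 155 154 154 154 154 154 153
  154 154 153 153 153 153 153 153 153 153 153 153 153 153]
 [154 154 154 154 154 155 155 155 155 155 155 155 155 154 154 154 154 154
  154 154 153 154 154 154 153 153 153 153 154 154 153 154]
 [167 168 168 168 167 167 165 165 164 163 163 163 163 163 164 164 164 163
  163 163 164 164 163 162 162 161 161 161 162 161 160 160]]
```

The zero mark is at u 262.5 and the pointer at u≈270, so the beam is on or near the part-heavy stop. I'll straddle the tab at y≈0.127, x≈0.461 without pinching and push it about 45 mm towards the weights.

step_arm(
  plan=[
    [0.15,0.08,0,0,40],
    [0.3,0.16,0,0,40],
    [0.396,0.22,0.05,0,40],
    [0.396,0.22,0.1,0,40],
    [0.396,0.22,0.1,0,40],
    [0.396,0.22,0.1,0,40],
    [0.396,0.22,0.2,0,40],
    [0.396,0.22,0.28,0,40],
    [0.396,0.22,0.34,0,40],
    [0.396,0.22,0.368,0,40],
    [0.396,0.22,0.368,0,40],
  ],
)

```text
time_s: 8.37
tcp_pos: [0.4608, 0.1269, 0.0762]
eef_rot: [-179.9, -0.1, 179.8]
contact_force: [-0.5, -0.2, -0.1]
gripper_width: 0.0402
gripper_force: 0.0
```

step_arm(
  plan=[
    [0,-0.03,0,0,40],
    [0,-0.05,0,0,40],
    [0,-0.06,0,0,40],
    [0,-0.08,0,0,40],
    [0,-0.1,0,0,40],
    [0,-0.12,0,0,40],
    [0,-0.14,0,0,40],
    [0,-0.16,0,0,40],
    [0,-0.18,0,0,40],
    [0,-0.2,0,0,40],
    [0,-0.22,0,0,40],
    [0,-0.235,0,0,40],
  ],
)

```text
time_s: 9.37
tcp_pos: [0.4603, 0.0683, 0.077]
eef_rot: [-180.0, -0.0, 179.9]
contact_force: [-0.4, 1.4, 0.3]
gripper_width: 0.0397
gripper_force: 0.8
```

step_arm(
  plan=[
    [0,-0.005,0,0,40],
    [0,-0.01,0,0,40],
    [0,-0.01,0,0,40],
    [0,0.03,0,0,40],
    [0,0.05,0,0,40],
    [0,0.05,0,0,40],
    [0,0.05,-0.1,0,40],
    [0,0.05,-0.25,0,40],
    [-0.1,0.05,-0.36,0,40],
    [-0.25,0.05,-0.368,0,40],
    [-0.396,0.05,-0.368,0,40],
    [-0.396,0.025,-0.368,0,54],
  ],
)

```text
time_s: 10.37
tcp_pos: [0.5649, 0.0763, 0.1689]
eef_rot: [-180.0, 0.1, 180.0]
contact_force: [1.4, 0.3, 0.4]
gripper_width: 0.0428
gripper_force: 0.0
```

step_arm(
  plan=[
    [0,-0.01,0,0,54],
    [0,-0.01,0,0,54],
    [0,-0.01,0,0,54],
    [0,-0.01,0,0,54],
    [0,-0.01,0,0,54],
    [0,-0.01,0,0,54],
    [0,-0.01,0,0,54],
    [0,-0.01,0,0,54],
  ],
)

```text
time_s: 11.03
tcp_pos: [0.5593, 0.0727, 0.1693]
eef_rot: [180.0, 0.0, 179.9]
contact_force: [-0.1, -0.8, 0.1]
gripper_width: 0.0536
gripper_force: 0.0
```

```bash
cat >> h.py <<'E'
def lines(tag):
    g=np.load(f'v_{tag}.npz')['im'].mean(2)
    for row in (272,274,276,278):
        p=g[row-1:row+2,240:292].mean(0); base=np.percentile(p,80); w=np.clip(base-8-p,0,None); 
        n,l=cv2.connectedComponents((w>0).astype(np.uint8)[None]); l=l[0]
        print(row,[round(240+float((w*(l==i)*np.arange(52)).sum()/w[l==i].sum()),2) for i in range(1,n)])
def shift(ta,tb):
    a,b=[np.load(f'v_{t}.npz')['im'].mean(2).astype(np.float32) for t in(ta,tb)]
    for nm,(x0,y0,x1,y1) in dict(wpan=(40,140,195,205),fpan=(330,140,470,205),baseL=(88,100,112,140),base=(90,35,440,55)).items():
        W=np.eye(2,3,dtype=np.float32); tpl=a[y0:y1,x0:x1]
        W[:,2]=[x0,y0]
        try: c,W=cv2.findTransformECC(tpl,b,W,cv2.MOTION_TRANSLATION,(3,200,1e-6),None,5); print(nm,W[0,2]-x0,W[1,2]-y0,round(c,4))
        except cv2.error as e: print(nm,'fail')
def poise(tag):
    d=np.load(f'v_{tag}.npz'); g=d['im'].mean(2); print('row83',g[83,160:366:2].astype(int))
E
python3 - <<'E'
from h import *
s=view('b'); print(s['time_s'],s['tcp_pos'],s['eef_rot'])
lines('a');lines('b');shift('a','b');poise('b')
E
```

```text
11.0333 [0.5593 0.0727 0.1693] [179.9872   0.0226 179.9424]
272 [262.26, 269.85]
274 [262.35, 270.29]
276 [262.45, 270.78]
278 [262.49, 271.2]
272 [258.83]
274 [258.78]
276 [258.68]
278 [258.58]
wpan 7.340576 -1.3291321 0.9515
fpan 9.052032 3.0226288 0.9634
baseL -1.0698242 0.46649933 1.0
base -0.36173248 0.58190155 0.9975
row83 [136 136 135 128 111  88  71  72  93  97  97  97  97  96  96  96  96  97
  97  98  97  98  98  98  97  97  96  96  96  96  96  97  97  96  96  96
  96  96  96  96  96  96  96  95  94 116 145 127 136 137 120  91  89  90
  93  90 109 133 135 122  97  95  95  94  95  94  91  92  94  95  95  96
  96  95  92  98  97  97  97  98  97  91  94  99  99  99  99  99  95  88
  98  99  99 100 100 101 100  92  79  69  65  69  83]
```

Run:
```python
from h import *
s=view('c',2); print(s['time_s'])
g=np.load('v_c.npz')['im'].mean(2); print(g[268:284:2,246:272].astype(int))
print(np.load('v_b.npz')['im'].mean(2)[268:284:4,246:272].astype(int))
lines('c');shift('a','c');shift('b','c')
for k,n in(('a',360),('b',300)): print(n)
```

```text
11.2333
[[ 69  70  68  69  69  68  69  69  68  66  65  64  64  64  64  63  65  67
   68  68  69  68  68  68  68  69]
 [100 100 100 100 100 100 100 100  95  81  63  54  55  59  53  49  63  88
   98 100 100  99 100  99 100 101]
 [111 111 111 111 111 111 111 110 106  86  62  51  55  64  57  45  59  94
  108 110 111 111 111 111 111 111]
 [110 110 110 111 110 110 110 110 104  82  59  50  57  69  61  45  59  94
  108 110 110 111 111 111 111 111]
 [110 110 110 109 110 110 110 109 103  79  56  51  59  75  65  47  58  93
  107 110 110 111 111 111 111 112]
 [110 110 111 110 110 111 111 110 101  75  55  50  61  77  67  48  54  85
  104 110 111 110 111 111 111 111]
 [111 111 111 111 112 112 112 108  96  73  58  56  67  89  81  62  62  86
  104 110 111 111 111 111 112 111]
 [111 111 112 112 112 112 112 111 102  83  70  68  81 100 104 102 103 107
  111 112 112 112 111 112 111 111]]
[[ 69  69  69  69  69  69  69  68  68  66  65  64  64  64  64  63  64  68
   68  69  69  68  69  69  69  68]
 [111 111 111 111 111 111 111 111 104  82  60  51  58  71  59  45  64  95
  108 110 110 111 111 111 111 111]
 [110 110 109 110 110 109 109 109  99  75  54  50  62  80  67  47  60  94
  108 110 110 111 111 111 112 112]
 [111 111 111 111 111 111 111 108  92  70  58  56  70  89  78  59  65  94
  108 111 111 111 112 111 111 111]]
272 [258.94]
274 [258.89]
276 [258.83]
278 [258.83]
wpan 7.3795624 -1.3231049 0.9521
fpan 9.320831 2.97789 0.9627
baseL -1.0129318 0.44306183 1.0
base -0.30573273 0.53458405 0.9975
wpan 0.06267929 0.024475098 0.9999
fpan 0.21218872 -0.05706787 0.9999
baseL 0.04725647 -0.09336853 1.0
base 0.20127869 -0.049095154 0.9996
360
300
```

The pointer now sits at u≈257 with the mark at 261, which makes the weights side about 15 g too heavy. I'm pushing the poise back about 14 mm with the other finger.

step_arm(
  plan=[
    [0.15,0.03,0,0,40],
    [0.3,0.03,0,0,40],
    [0.395,0.03,0.1,0,40],
    [0.395,0.03,0.1,0,40],
    [0.395,0.03,0.15,0,40],
    [0.395,0.03,0.25,0,40],
    [0.395,0.03,0.33,0,40],
    [0.395,0.03,0.369,0,40],
    [0.395,0.03,0.369,0,40],
    [0.395,0.05,0.369,0,40],
    [0.395,0.07,0.369,0,40],
    [0.395,0.08,0.369,0,40],
  ],
)

```text
time_s: 12.33
tcp_pos: [0.4616, 0.0938, 0.0778]
eef_rot: [179.9, 0.1, 179.9]
contact_force: [1.4, 0.1, 0.1]
gripper_width: 0.0399
gripper_force: 0.0
```

step_arm(
  plan=[
    [0,0.01,0,0,40],
    [0,0.02,0,0,40],
    [0,0.03,0,0,40],
    [0,0.04,0,0,40],
    [0,0.05,0,0,40],
    [0,0.06,0,0,40],
    [0,0.068,0,0,40],
    [0,0.068,0,0,40],
    [0,0.068,0,0,40],
  ],
)

```text
time_s: 13.08
tcp_pos: [0.4606, 0.1099, 0.0767]
eef_rot: [180.0, -0.0, 179.9]
contact_force: [-0.1, -0.0, 0.6]
gripper_width: 0.0401
gripper_force: 0.0
```

step_arm(
  plan=[
    [0,-0.02,0,0,40],
    [0,-0.05,0,0,40],
    [0,-0.05,-0.06,0,40],
    [0,-0.05,-0.2,0,40],
    [-0.05,-0.06,-0.34,0,40],
    [-0.2,-0.08,-0.369,0,40],
    [-0.35,-0.08,-0.369,0,54],
    [-0.395,-0.08,-0.369,0,54],
    [-0.395,-0.08,-0.369,0,54],
    [-0.395,-0.08,-0.369,0,54],
    [-0.395,-0.08,-0.369,0,54],
    [-0.395,-0.08,-0.369,0,54],
  ],
)

```text
time_s: 14.08
tcp_pos: [0.5584, 0.0892, 0.1689]
eef_rot: [-180.0, -0.0, 179.9]
contact_force: [-0.1, -1.0, -0.6]
gripper_width: 0.0539
gripper_force: 0.0
```

```bash
cat >> h.py <<'E'
from scipy.optimize import curve_fit
def fit(tag,row=273):
    g=np.load(f'v_{tag}.npz')['im'].mean(2); p=g[row-1:row+2,240:290].mean(0); x=np.arange(240,290); b=np.median(p)
    # darkest sharp line = fixed mark; fit a sum of two dips
    G=lambda x,a,u,s,c,v,t:b-a*np.exp(-((x-u)/s)**2)-c*np.exp(-((x-v)/t)**2)
    best=None; xm=x[p.argmin()]
    for u in np.arange(-9,10,1.5):
        try: q,_=curve_fit(G,x,p,[60,xm,1.3,55,xm+u,1.8],maxfev=4000)
        except Exception: continue
        e=((G(x,*q)-p)**2).mean()
        if best is None or e<best[0]: best=(e,q)
    print(tag,round(best[0],2),best[1]); return best
E
python3 - <<'E'
from h import *
s=view('d'); print(s['time_s'],s['tcp_pos'])
s=view('e'); print(s['time_s'],s['tcp_pos'])
for t in 'acde': fit(t)
g=np.load('v_e.npz')['im'].mean(2); print(g[268:284:4,246:276].astype(int))
E
```

```text
14.0833 [0.5584 0.0892 0.1689]
14.2833 [0.559  0.0897 0.1694]
a 1.04 [ 63.4684 262.2732   1.5526  61.7179 270.0661   2.1898]
c 0.78 [ 64.1261 261.1439   1.6579  62.1117 257.1226   2.2553]
d 48.25 [  42.7711  275.6323    2.694  -105.7543  284.9869    9.3551]
e 2041.76 [ 15.6696 239.726    0.8942   4.8769 227.6123  15.1461]
[[ 68  69  69  69  69  69  69  69  69  69  69  69  70  70  70  69  70  70
   70  70  70  70  70  71  70  70  71  71  71  71]
 [111 111 111 111 111 111 111 111 111 111 111 111 111 111 111 111 112 111
  112 111 112 112 112 112 112 112 112 112 112 112]
 [111 111 112 112 112 112 112 112 112 112 112 112 112 112 112 112 112 112
  112 112 112 112 112 113 113 113 113 113 113 113]
 [111 111 112 111 111 111 111 111 111 111 111 111 111 112 111 112 112 112
  112 112 112 111 111 111 112 112 112 112 113 113]]h.py:52: OptimizeWarning: Covariance of the parameters could not be estimated
  try: q,_=curve_fit(G,x,p,[60,xm,1.3,55,xm+u,1.8],maxfev=4000)
```

I came back 17 mm short in y, so I'm shifting to the view pose.

step_arm(
  plan=[
    [0,-0.07,0,0,54],
    [0,-0.07,0,0,54],
    [0,-0.07,0,0,54],
    [0,-0.07,0,0,54],
    [0,-0.07,0,0,54],
    [0,-0.07,0,0,54],
  ],
)

```text
time_s: 14.98
tcp_pos: [0.5595, 0.0724, 0.169]
eef_rot: [180.0, 0.0, 179.9]
contact_force: [0.4, 0.2, 0.2]
gripper_width: 0.0537
gripper_force: 0.0
```

```bash
python3 - <<'E' 2>/dev/null
from h import *
for t in 'de':
  s=view(t); print(s['time_s'],s['tcp_pos']); fit(t)
g=np.load('v_e.npz')['im'].mean(2); print(g[268:284:4,246:276].astype(int)); shift('a','e'); print(g[83,160:366:2].astype(int))
E
```

```text
14.9833 [0.5595 0.0724 0.169 ]
d 0.29 [ 333.7946  260.9233    1.7086 -273.0319  260.9304    1.5857]
15.1833 [0.5595 0.0723 0.169 ]
e 0.26 [ 53.7893 261.737    1.7869  31.4789 259.7745   1.3982]
[[ 69  69  69  69  69  69  69  69  69  69  69  69  68  65  64  63  64  66
   68  69  68  69  69  69  68  68  68  68  69  68]
 [111 111 111 111 111 111 111 111 110 110 110 110 104  82  59  50  56  78
  101 109 110 110 110 111 111 111 111 111 111 111]
 [110 110 110 110 110 109 110 109 109 109 109 109 104  82  59  51  54  74
   98 108 110 110 111 111 111 111 111 112 112 112]
 [110 111 111 111 111 112 112 111 111 112 111 111 105  84  62  56  56  71
   97 109 111 111 111 111 111 111 111 111 111 111]]
wpan 5.3670235 -0.8169708 0.9717
fpan 6.6898193 2.3169403 0.9777
baseL -0.59549713 0.4291153 0.9998
base 0.1055603 0.52412033 0.9979
[136 136 135 129 117  96  77  84  97  98  97  97  97  97  96  96  96  96
  97  97  98  98  98  97  97  96  96  96  95  95  96  97  97  96  96  96
  96  95  96  96  96  96  95  95  95 109 150 149 150 153 151 151 149 151
 138 121 134 135 126  92  87  89  89  89  92 110 128 121  97  94  97  97
  97  96  91  96  97  97  98 100  99  91  93  99  99  99 100 101  98  86
  99 101 101 100 100 101 101  92  83  69  65  67  86]
```

The pointer has almost merged with the mark: its edge crossings put it 0.7 px past, so the weights side is about 2.5 g heavy. I'm making one more small push of 2.5 mm.

step_arm(
  plan=[
    [0.15,0.09,0,0,40],
    [0.3,0.09,0,0,40],
    [0.395,0.09,0.1,0,40],
    [0.395,0.09,0.1,0,40],
    [0.395,0.09,0.15,0,40],
    [0.395,0.09,0.25,0,40],
    [0.395,0.09,0.33,0,40],
    [0.395,0.09,0.368,0,40],
    [0.395,0.09,0.368,0,40],
    [0.395,0.11,0.368,0,40],
    [0.395,0.13,0.368,0,40],
    [0.395,0.14,0.368,0,40],
  ],
)

```text
time_s: 16.38
tcp_pos: [0.4618, 0.1084, 0.0782]
eef_rot: [179.9, 0.1, 179.9]
contact_force: [0.2, 0.4, 1.0]
gripper_width: 0.04
gripper_force: 0.0
```

step_arm(
  plan=[
    [0,0.005,0,0,40],
    [0,0.01,0,0,40],
    [0,0.015,0,0,40],
    [0,0.02,0,0,40],
    [0,0.02,0,0,40],
    [0,0.02,0,0,40],
    [0,0.02,0,0,40],
  ],
)

```text
time_s: 16.97
tcp_pos: [0.4606, 0.1122, 0.077]
eef_rot: [180.0, -0.0, 179.9]
contact_force: [-0.1, -0.1, 0.2]
gripper_width: 0.0401
gripper_force: 0.0
```

step_arm(
  plan=[
    [0,-0.02,0,0,40],
    [0,-0.05,0,0,40],
    [0,-0.05,-0.06,0,40],
    [0,-0.05,-0.2,0,40],
    [-0.05,-0.1,-0.34,0,40],
    [-0.2,-0.14,-0.368,0,40],
    [-0.35,-0.14,-0.368,0,54],
    [-0.395,-0.14,-0.368,0,54],
    [-0.395,-0.14,-0.368,0,54],
    [-0.395,-0.14,-0.368,0,54],
    [-0.395,-0.14,-0.368,0,54],
    [-0.395,-0.14,-0.368,0,54],
  ],
)

```text
time_s: 17.97
tcp_pos: [0.5584, 0.0768, 0.1689]
eef_rot: [-180.0, -0.0, 179.9]
contact_force: [-0.2, 0.1, 0.4]
gripper_width: 0.0544
gripper_force: 0.0
```

step_arm(
  plan=[
    [0,0,0,0,54],
    [0,0,0,0,54],
    [0,0,0,0,54],
    [0,0,0,0,54],
    [0,0,0,0,54],
    [0,0,0,0,54],
  ],
)

```text
time_s: 18.47
tcp_pos: [0.5594, 0.0772, 0.1691]
eef_rot: [180.0, 0.0, 179.9]
contact_force: [-0.1, -0.1, -0.1]
gripper_width: 0.0541
gripper_force: 0.0
```

```bash
cat >> h.py <<'E'
def edges(tag):
    g=np.load(f'v_{tag}.npz')['im'].mean(2); o=[]
    for row in (272,274,276):
        p=g[row,235:290]; i=np.where(p<80)[0]; a,b=i[0],i[-1]
        o.append((235+a-(80-p[a])/(p[a-1]-p[a]), 235+b+(80-p[b])/(p[b+1]-p[b])))
    print(tag,np.array(o).round(2).tolist())
E
python3 - <<'E' 2>/dev/null
from h import *
for t in 'fg':
  s=view(t); print(s['time_s'],s['tcp_pos'])
for t in 'acefg': edges(t)
for t in 'cefg': print(t); shift('a',t)
E
```

```text
18.4667 [0.5594 0.0772 0.1691]
18.6667 [0.5595 0.0771 0.169 ]
a [[260.87, 271.75], [260.95, 272.22], [261.05, 272.71]]
c [[255.26, 262.58], [255.12, 262.59], [254.96, 262.62]]
e [[259.1, 263.06], [259.11, 263.13], [259.1, 263.23]]
f [[253.02, 256.76], [252.96, 256.77], [252.89, 256.75]]
g [[253.07, 256.76], [253.07, 256.75], [253.01, 256.76]]
c
wpan 7.3795624 -1.3231049 0.9521
fpan 9.320831 2.97789 0.9627
baseL -1.0129318 0.44306183 1.0
base -0.30573273 0.53458405 0.9975
e
wpan 5.3670235 -0.8169708 0.9717
fpan 6.6898193 2.3169403 0.9777
baseL -0.59549713 0.4291153 0.9998
base 0.1055603 0.52412033 0.9979
f
wpan -0.52983093 -0.68711853 0.9694
fpan -0.07873535 2.29628 0.9821
baseL -5.7661133 0.34674835 0.9998
base -2.9377136 0.5310173 0.9911
g
wpan -0.49485397 -0.6726074 0.97
fpan 0.061462402 2.2717743 0.9819
baseL -5.704155 0.4029541 0.9998
base -2.917015 0.4978485 0.9915
```

step_arm(
  plan=[
    [0,-0.019,0,0,54],
    [0,-0.019,0,0,54],
    [0,-0.019,0,0,54],
    [0,-0.019,0,0,54],
    [0,-0.019,0,0,54],
    [0,-0.019,0,0,54],
  ],
)

```text
time_s: 19.37
tcp_pos: [0.5595, 0.0723, 0.1691]
eef_rot: [180.0, -0.0, 179.9]
contact_force: [0.6, 0.1, 0.9]
gripper_width: 0.054
gripper_force: 0.0
```

```bash
python3 - <<'E' 2>/dev/null
from h import *
s=view('h',8); print(s['time_s'],s['tcp_pos'])
for t in 'eh': edges(t)
shift('a','h');shift('e','h')
# plate ends of the dial as a mark reference
for t in 'aceh':
    g=np.load(f'v_{t}.npz')['im'].mean(2); e=[]
    for row in(284,):
        for lo,hi in((205,240),(290,318)):
            p=g[row-2:row+3,lo:hi].mean(0); d=np.abs(np.gradient(p)); k=d.argmax(); k0=max(k-3,0); w=d[k0:k+4]; e.append(round(lo+k0+(w*np.arange(len(w))).sum()/w.sum(),2))
    print(t,e,np.mean(e))
E
```

```text
19.3667 [0.5595 0.0723 0.1691]
e [[259.1, 263.06], [259.11, 263.13], [259.1, 263.23]]
h [[259.48, 263.35], [259.63, 263.35], [259.65, 263.43]]
wpan 4.7582626 -0.69888306 0.9759
fpan 5.942993 2.1660767 0.9799
baseL -0.7830734 0.287323 0.9999
base -0.025108337 0.51444626 0.9979
wpan -0.5754013 0.14343262 0.9992
fpan -0.6730957 -0.10978699 0.9995
baseL -0.16200256 0.05365753 0.9999
base 0.03653717 -0.023597717 0.9995
a [np.float64(220.02), np.float64(314.75)] 267.385
c [np.float64(218.96), np.float64(314.75)] 266.855
e [np.float64(219.49), np.float64(314.75)] 267.12
h [np.float64(219.24), np.float64(314.75)] 266.995
```

The pointer is centred on the mark to within 0.1 px (about 0.5 g), and the pan shifts agree with level. One last look before handing in.

View pics/v_h.png

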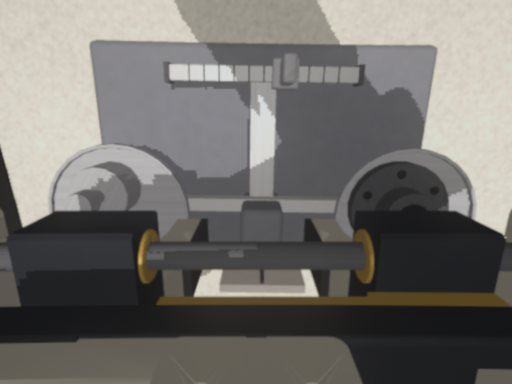

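The pointer covers the mark at (262,275), both pans are the same size, weight300 stands in its pan at (88,190), and the poise rests free at (287,72). I'm handing in.

```bash
python3 -c "
from h import *
print(workorder.close_job())"
```

```text
the job is handed in; nothing more can be done
None
```

I handed the job in at about 20 s with weight300 upright in the weight pan and the beam at rest, level to within about 0.5 g by the pointer; the poise, moved only by open-finger pushes, puts the flange at roughly 345–350 g.

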